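Draw the copper backing plate into the welding jig

TASK

Get the copper backing plate ready for clamping: press down on top of it with the fingers and draw it flat across the steel table, toward the robot, into the yellow jig, so that its near edge sits flush along the stop bar between the two lugs. Keep it flat on the table, do not lift it, and leave the dark steel plate where it is. Let go at the end.

Things in the scene. Friction and masses are not known exactly. Their poses are not given: they have to be found in the camera images.
- copper_plate_center (a point): Centre (4 mm above the table) of the bright copper-coloured square plate, 90 x 90 x 8 mm, 0.4 to 0.8 kg, too wide to grip, loose, flat on the table, far edge a few mm from the blue fence. x and y along its edges (x roughly away from the robot), z up. It slides easily on the oily table (friction about 0.3); fingers hold its top better: press with 10 to 25 N and move level to draw it along.
- steel_plate_center (a point): Centre of the dark grey steel plate of the same 90 x 90 x 8 mm size and axes, loose, beside the copper plate along the fence (either one may be on the left; centres about 220 mm apart). Not to be moved.
- fence_face (a point): Middle of the plate side of the fixed blue fence, a 34 mm high, 380 mm long steel angle standing just beyond the two plates; point at table height. x points away from the robot, square to the fence, y along it. Its foot extends 43 mm beyond this face.
- jig_stop (a point): Middle, at table height, of the inner face of the stop bar of the fixed yellow U-shaped jig. x points out of its open mouth (away from the robot), y along the bar. Bar 22 mm thick, 170 mm long, 14 mm high; at each end a lug 16 mm wide, 14 mm high reaches 40 mm out along x; 140 mm clear between lugs, no floor (bare table). With the plate flush, its centre is at x = 45 mm in this frame.
There are look-alikes about, which are no part of the job. Of the things that look like the part that bears copper_plate_center, take the one that is farthest from the robot's base at the start.

How it is judged:
By the outcome, as a careful person would: the job done as asked, in the order asked, and still so for the second after the job is handed in, with the robot touching nothing.
It also fails if it takes over 42 s, if anything falls off the work surface, if the arm or the gripper's body presses on something with over 40 N, if the wrist force passes 120 N, or if a joint passes its speed limit or range.

ROBOT

A 7-joint arm with a two-finger parallel gripper is mounted at the origin on the work surface. World frame = base frame: x ahead of the robot, y to its left, z up, the work surface at z = 0. Lengths are in m, angles in degrees, forces in N, time in s.
With the tool pointing down it reaches from about 0.425 to 0.875 m from the base axis. Payload 4.7 kg.
Tool frame: the origin (TCP) lies at the very end of the fingers, on their centre line; the grasp point (between the pads) lies 19 mm behind it (pinch_z is the distance from the TCP to the grasp point, in m); z points along the fingers, y is the direction in which the jaws open and shut (so a half turn about z gives the same grasp; the last joint's range is limited). The gripper opens to 87 mm and grips with 3 to 60 N. Pads are 19 mm wide; open, the fingers measure 117 mm over their backs; the gripper's body (75 mm by 190 mm) begins 51 mm behind the grasp point.
Start: joints at [0.808, 18.392, -4.016, 83.108, 1.295, 78.541, -3.26], TCP at [0.65, -0, 0.223] pointing down, gripper open.
Joint ranges: [-163.93, 163.93], [-17.29, 119.83], [-79.2, 71.16], [3.27, 140.29], [-89.18, 269.18], [5.43, 117.66], [-154.24, 154.24]. Speed limits (degrees/s): [147.25, 147.25, 180, 180, 180, 180, 180].

INTERFACE

Orientations are given as [roll, pitch, yaw] about the fixed x, y, z axes, in that order (R = Rz(yaw) Ry(pitch) Rx(roll)).
In Python, from cell import get_obs, read_camera, camera_params, sign_off, pinch_z gives the robot as it stands.
- The arm moves only by the shell command python3 -m handwheel 'ROWS' [FORCE]. ROWS is JSON, a list of rows, each a list of 5 numbers: the finger opening in m, from 0 to 0.087, then the shift along the tool's x, y, z in m, then the turn about the tool's z in rad. In form: [[jaw, tx, ty, tz, twist], ...]. A call has 1 to 20 rows; each row is the pose to reach, as a shift and turn from the pose commanded when the call began, along the tool's axes at that moment; what a row does not reach only later rows make up. A row lasts 1/10 s, in which the tool goes at most 50 mm and 8.59 degrees, less where a joint would pass 70% of its speed; a pose out of reach is approached as far as the arm can. A call with a gripper value outside its range is refused whole. The fingers move at their own pace and stop on an object; FORCE is the grip in N (left out, the last holds). Time passes only in rows, so rows that repeat a pose let the fingers close. It gives the time, the measured TCP pose, the force and the opening at its end, in the units of the state.
- get_obs(): the state, without advancing time (a new reading comes with each control period).
- read_camera(name): name is "scene" or "side" or "wrist"; returns the picture (420x560x3 uint8, blue, green, red); there is no depth.
- camera_params(name): a dict with "camera_matrix" (3x3 intrinsics, pixels), "R" (3x3) and "t" (3): a world point X has camera coordinates R X + t. Camera axes: x right, y down, z forward; pixel columns grow to the right and rows downward; lengths in m; the calibration is good to about 2 mm. A picture is of the moment at which its call begins: read the wrist's pose just before it. camera_params takes no time and is no camera call; for the wrist camera it gives the pose at the moment of the call.
- sign_off(): hands the job in, once; it reports no verdict.
The state is a dict: "time_s": time; "qpos": joint angles; "joint_velocities": joint speeds; "effort": joint torques, N m; "tool_pos": TCP position; "tool_rot": TCP orientation; "force": force on the tool from outside, world axes, zero at the start; "wrist_torque": the same for the moment, N m; "grip_width": finger opening in m.
Only numpy, scipy, OpenCV 4.12 (cv2) and the standard library are available. Lean on these libraries where they do the work, as an engineer would, in place of code of your own. Each camera call takes 0.05 s, during which the arm holds its last target.

## Working session

There is one attempt and no reset: what is moved stays moved. The work goes in short steps, Python scripts to look and compute and a shell command to move; the robot and the scene stay as the last step left them, time stands still between calls to the robot, and variables do not carry over. Pictures are saved under pics/ and viewed, and the job is handed in when it is done.

```bash
mkdir -p pics; ls; python3 - <<'E'
from cell import *
import cv2,numpy as np
o=get_obs();print({k:np.round(v,3) for k,v in o.items()}, pinch_z)
for n in ["scene","side","wrist"]:
    p=camera_params(n);print(n,np.round(p["camera_matrix"],1).tolist(),np.round(-np.array(p["R"]).T@np.array(p["t"]),3))
    cv2.imwrite(f"pics/a_{n}.png",read_camera(n))
E
```

```text
pics
{'time_s': np.float64(0.0), 'qpos': array([ 0.805, 18.441, -4.015, 83.176,  1.295, 78.541, -3.259]), 'joint_velocities': array([-0.03 , -0.012, -0.014,  0.012, -0.135,  0.007, -0.075]), 'effort': array([-0.0000e+00, -4.9128e+01, -4.0400e-01, -3.1253e+01, -6.4000e-02,
        4.4000e-02,  0.0000e+00]), 'tool_pos': array([ 0.649, -0.   ,  0.221]), 'tool_rot': array([-1.79887e+02,  6.00000e-03,  9.00050e+01]), 'force': array([ 0.294,  0.208, -0.107]), 'wrist_torque': array([ 0.038, -0.051,  0.027]), 'grip_width': np.float64(0.087)} 0.0187
scene [[507.1, 0.0, 279.2], [0.0, 507.1, 207.0], [0.0, 0.0, 1.0]] [0.977 0.555 0.596]
side [[422.2, 0.0, 284.1], [0.0, 422.2, 212.5], [0.0, 0.0, 1.0]] [ 0.263 -0.7    0.472]
wrist [[301.6, 0.0, 281.6], [0.0, 301.6, 209.0], [0.0, 0.0, 1.0]] [0.651 0.073 0.384]
```

View pics/a_scene.png

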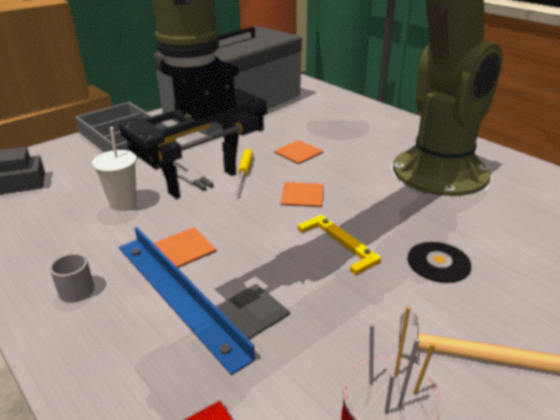

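View pics/a_side.png

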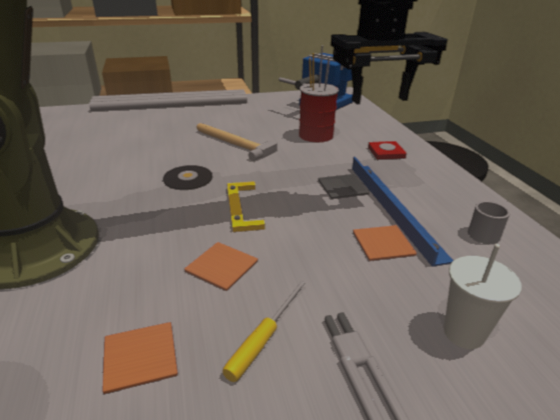

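View pics/a_wrist.png

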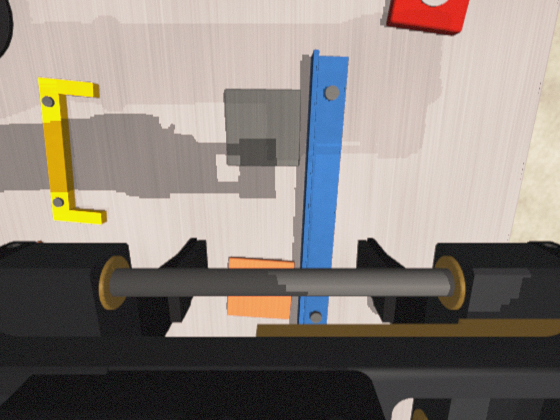

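The scene view has three orange squares, at (188,247), (303,194) and (299,151). The one at (188,247), beside the blue fence and the steel plate, is farthest from the base. I'll measure them all to confirm.

```bash
cat > h.py <<'E'
from cell import *
import cv2,numpy as np
def ray(n,uv,z,p=None):
    p=p or camera_params(n);K=np.array(p["camera_matrix"]);R=np.array(p["R"]);t=np.array(p["t"]).ravel()
    uv=np.atleast_2d(uv).astype(float);d=(np.linalg.inv(K)@np.c_[uv,np.ones(len(uv))].T).T@R
    c=-R.T@t;return (c+d*((z-c[2])/d[:,2])[:,None])
def masks(im):
    h=cv2.cvtColor(im,cv2.COLOR_BGR2HSV)
    return {"orange":cv2.inRange(h,(4,120,110),(17,255,255)),"yellow":cv2.inRange(h,(22,170,100),(34,255,255)),"blue":cv2.inRange(h,(100,130,60),(120,255,255))}
def comps(m,amin=150):
    cs,_=cv2.findContours(m,cv2.RETR_EXTERNAL,cv2.CHAIN_APPROX_NONE)
    return [c for c in cs if cv2.contourArea(c)>amin]
def quad(c):
    hull=cv2.convexHull(c)
    return cv2.approxPolyN(hull,4).reshape(-1,2)
E
python3 - <<'E'
from h import *
for n in ["scene","side","wrist"]:
    im=cv2.imread(f"pics/a_{n}.png");M=masks(im)
    for c in comps(M["orange"]):
        q=quad(c);w=ray(n,q,0.008)
        print(n,"orange",q.tolist(),np.round(w[:,:2],3).tolist(),"ctr",np.round(w.mean(0)[:2],4),"sides",np.round(np.linalg.norm(w-np.roll(w,-1,0),axis=1),3))
    for c in comps(M["yellow"]):
        if n=="wrist" or True:
            r=cv2.minAreaRect(ray(n,c.reshape(-1,2),0.014)[:,:2].astype(np.float32));print(n,"yellow",c.reshape(-1,2).mean(0).round(),[np.round(v,3) for v in r])
    for c in comps(M["blue"]):
        print(n,"blue",c.reshape(-1,2).mean(0).round(),len(c),[np.round(v,3) for v in cv2.minAreaRect(ray(n,c.reshape(-1,2),0.0)[:,:2].astype(np.float32))])
im=cv2.imread("pics/a_scene.png")[190:370,90:320];cv2.imwrite("pics/crop1.png",cv2.resize(im,None,fx=3,fy=3,interpolation=2))
im=cv2.imread("pics/a_wrist.png")[40:340,0:380];cv2.imwrite("pics/crop2.png",cv2.resize(im,None,fx=2,fy=2,interpolation=2)[:600])
E
```

```text
scene orange [[559, 363], [559, 373], [432, 351], [435, 344]] [[0.363, 0.447], [0.38, 0.455], [0.481, 0.315], [0.467, 0.31]] ctr [0.4228 0.3819] sides [0.019 0.172 0.015 0.172]
scene orange [[217, 250], [178, 267], [153, 242], [193, 227]] [[0.581, -0.091], [0.662, -0.097], [0.659, -0.192], [0.575, -0.183]] ctr [ 0.6194 -0.1408] sides [0.081 0.096 0.085 0.093]
scene orange [[322, 184], [322, 205], [280, 205], [284, 182]] [[0.264, -0.132], [0.326, -0.071], [0.392, -0.129], [0.323, -0.196]] ctr [ 0.3263 -0.132 ] sides [0.087 0.089 0.096 0.086]
scene orange [[323, 151], [298, 164], [273, 151], [298, 140]] [[0.148, -0.247], [0.241, -0.238], [0.242, -0.331], [0.152, -0.335]] ctr [ 0.1958 -0.2875] sides [0.094 0.093 0.09  0.089]
scene orange [[553, 147], [549, 151], [482, 124], [490, 110]] [[-0.305, 0.126], [-0.276, 0.13], [-0.299, -0.069], [-0.406, -0.108]] ctr [-0.3213  0.0197] sides [0.03  0.2   0.114 0.254]
scene orange [[84, 103], [0, 125], [0, 119], [84, 99]] [[0.47, -0.965], [0.716, -0.965], [0.703, -1.01], [0.456, -0.998]] ctr [ 0.5862 -0.9847] sides [0.246 0.046 0.247 0.035]
scene 
[... 1599 characters left out ...]
35]), array([0.377, 0.031]), np.float64(85.571)]
wrist orange [[291, 296], [289, 319], [227, 314], [227, 296]] [[0.663, -0.158], [0.661, -0.195], [0.572, -0.187], [0.573, -0.158]] ctr [ 0.6174 -0.1743] sides [0.037 0.089 0.029 0.09 ]
wrist orange [[295, 261], [293, 268], [229, 268], [229, 257]] [[0.668, -0.104], [0.666, -0.115], [0.578, -0.115], [0.579, -0.098]] ctr [ 0.6229 -0.108 ] sides [0.011 0.087 0.016 0.09 ]
wrist yellow [ 65. 148.] [array([0.398, 0.039]), array([0.17 , 0.067]), np.float64(84.254)]
wrist blue [313. 310.] 130 [array([ 0.695, -0.185]), array([0.045, 0.042]), np.float64(89.992)]
wrist blue [323. 159.] 493 [array([0.702, 0.019]), array([0.274, 0.042]), np.float64(88.204)]
```

View pics/crop1.png

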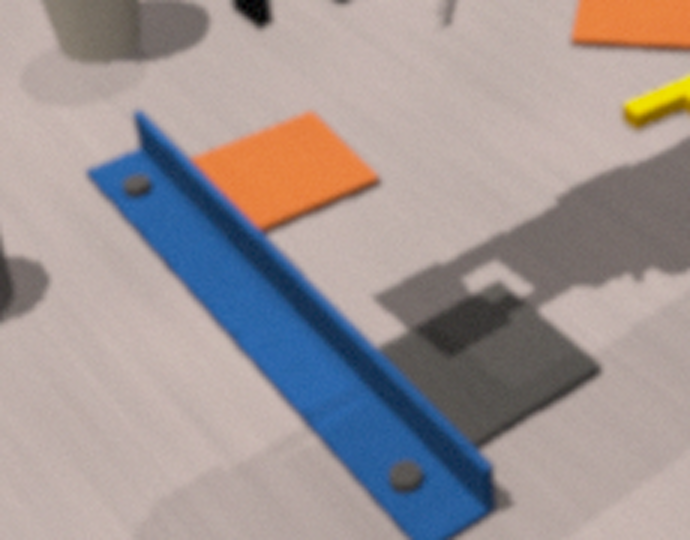

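View pics/crop2.png

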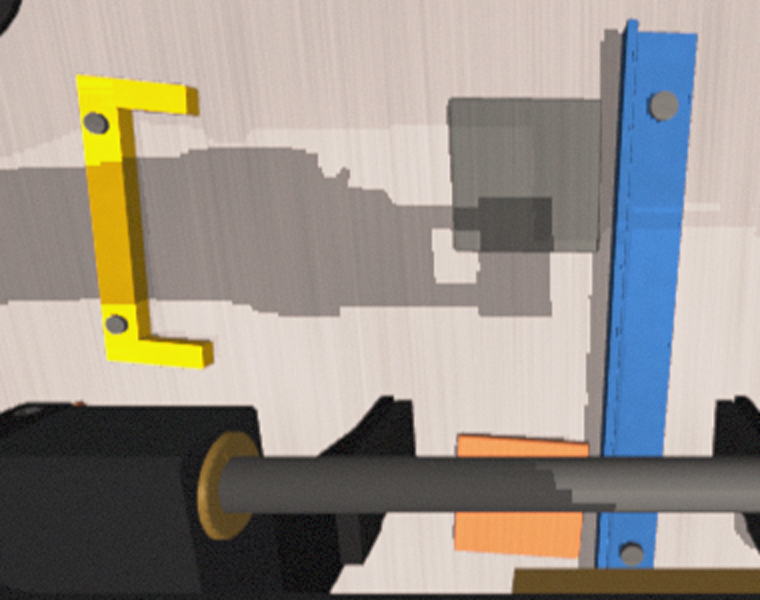

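The far orange plate is at about (0.618, -0.147), 0.635 m from the base. The other two are at 0.35 m, so this is the right one, and both crops confirm it sits against the fence in line with the dark plate. Next I'll measure the jig, fence and steel plate edges more closely.

```bash
python3 - <<'E'
from h import *
for n in ["scene","wrist","side"]:
    im=cv2.imread(f"pics/a_{n}.png");M=masks(im)["yellow"]
    c=[c for c in comps(M) if c.reshape(-1,2).mean(0)[1]<245 and not(n=="scene" and c.reshape(-1,2).mean(0)[1]<200)][0]
    if n=="side":
        h=cv2.cvtColor(im,cv2.COLOR_BGR2HSV); M=cv2.inRange(h,(18,120,60),(36,255,255)); print([c.reshape(-1,2).mean(0).round().tolist() for c in comps(M)])
        c=[c for c in comps(M) if 170<c.reshape(-1,2).mean(0)[1]<245][0]
    a=cv2.approxPolyDP(c,2.5,True).reshape(-1,2)
    print(n,[(u.tolist(),np.round(w[:2],3).tolist()) for u,w in zip(a,ray(n,a,0.014))])
    # steel, fence
im=cv2.imread("pics/a_wrist.png");print(np.round(ray("wrist",[[225,89],[300,90],[299,165],[228,164]],0.008)[:,:2],3).tolist())
print("fence top z=.034",np.round(ray("wrist",[[315,50],[303,320]],0.034)[:,:2],3).tolist())
for n,b in(("wrist",(20,60,130,240)),("side",(200,170,290,245)),("scene",(285,200,400,285))):
    im=cv2.imread(f"pics/a_{n}.png")[b[1]:b[3],b[0]:b[2]];cv2.imwrite(f"pics/jig_{n}.png",cv2.resize(im,None,fx=3,fy=3,interpolation=2))
E
```

```text
scene [([298, 226], [0.421, -0.042]), ([302, 231], [0.427, -0.024]), ([319, 225], [0.388, -0.017]), ([358, 254], [0.398, 0.096]), ([361, 260], [0.407, 0.111]), ([351, 266], [0.433, 0.11]), ([355, 273], [0.442, 0.128]), ([379, 259], [0.381, 0.13]), ([371, 251], [0.374, 0.106]), ([365, 253], [0.387, 0.102]), ([363, 244], [0.369, 0.082]), ([331, 222], [0.363, -0.008]), ([324, 223], [0.375, -0.015]), ([324, 217], [0.361, -0.03]), ([320, 215], [0.362, -0.04])]
wrist [([38, 78], [0.373, 0.125]), ([41, 100], [0.372, 0.102]), ([47, 95], [0.38, 0.107]), ([55, 103], [0.387, 0.098]), ([52, 107], [0.383, 0.094]), ([45, 107], [0.375, 0.094]), ([41, 102], [0.371, 0.1]), ([51, 198], [0.36, -0.015]), ([57, 196], [0.368, -0.012]), ([64, 201], [0.375, -0.019]), ([60, 207], [0.369, -0.027]), ([52, 203], [0.359, -0.021]), ([54, 219], [0.358, -0.043]), ([101, 223], [0.417, -0.048]), ([105, 220], [0.423, -0.044]), ([104, 211], [0.424, -0.032]), ([79, 210], [0.392, -0.031]), ([73, 204], [0.386, -0.023]), ([65, 94], [0.401, 0.108]), ([98, 96], [0.439, 0.106]), ([97, 85], [0.439, 0.118])]
[[249.0, 349.0], [242.0, 207.0]]
side [([252, 181], [0.428, 0.121]), ([227, 184], [0.371, 0.121]), ([234, 231], [0.355, -0.06]), ([263, 228], [0.41, -0.064]), ([263, 220], [0.416, -0.037]), ([242, 219], [0.377, -0.024]), ([237, 191], [0.387, 0.085]), ([254, 188], [0.426, 0.089])]
[[0.584, 0.114], [0.672, 0.113], [0.672, 0.026], [0.584, 0.027]]
fence top z=.034 [[0.686, 0.149], [0.679, -0.178]]
```

```bash
python3 -m handwheel '[[0.036,-0.03,-0.005,0.02,0],[0.036,-0.06,-0.01,0.05,0],[0.036,-0.09,-0.015,0.08,0],[0.036,-0.12,-0.02,0.11,0],[0.036,-0.146,-0.026,0.14,0],[0.036,-0.146,-0.026,0.16,0],[0.036,-0.146,-0.026,0.175,0],[0.036,-0.146,-0.026,0.185,0],[0.036,-0.146,-0.026,0.19,0],[0.036,-0.146,-0.026,0.19,0],[0.036,-0.146,-0.026,0.19,0],[0.036,-0.146,-0.026,0.19,0]]' 20
python3 - <<'E'
from h import *
o=get_obs();print(o["tool_pos"],o["force"])
for n in ["scene","wrist"]: cv2.imwrite(f"pics/b_{n}.png",read_camera(n))
im=cv2.imread("pics/b_scene.png")[140:340,90:320];cv2.imwrite("pics/b_s.png",cv2.resize(im,None,fx=2.5,fy=2.5))
E
```

```text
time_s: 1.35
tool_pos: [0.625, -0.1458, 0.0338]
tool_rot: [179.9, 0.0, 90.0]
force: [-0.4, -0.5, 0.4]
grip_width: 0.0358
[ 0.62496347 -0.1458451   0.033766  ] [-0.37549202 -0.4842925   0.39821583]
```

View pics/b_s.png

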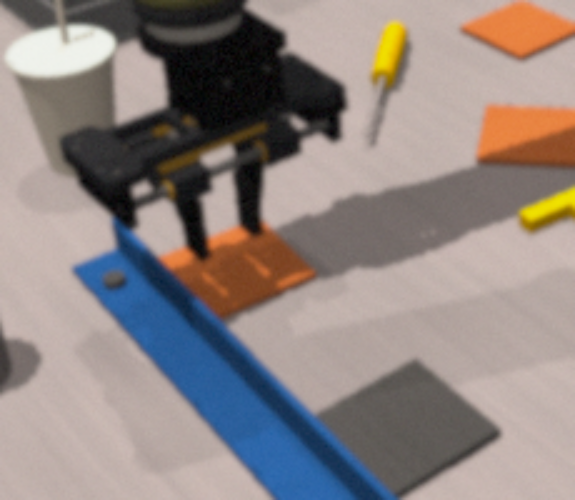

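View pics/b_wrist.png

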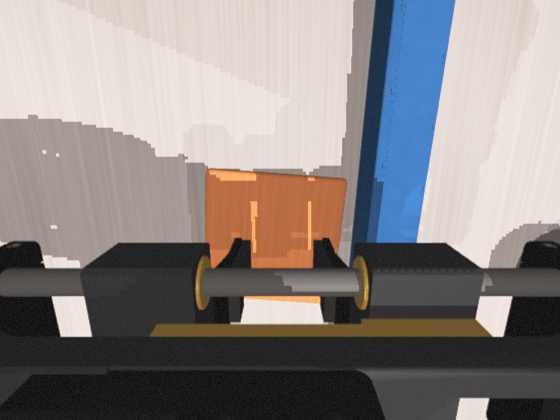

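The wrist view shows the fingers above the plate, whose visible corners are at (208,168) and (347,178), clear of the fence. Next I'll lower onto it.

```bash
python3 -c "
from h import *
print(ray('wrist',[[208,168],[347,178],[320,302],[243,298]],0.008).round(3))"
python3 -m handwheel '[[0.036,0,0,0.01,0],[0.036,0,0,0.018,0],[0.036,0,0,0.022,0],[0.036,0,0,0.024,0],[0.036,0,0,0.025,0],[0.036,0,0,0.026,0],[0.036,0,0,0.026,0]]'
```

```text
[[ 0.58  -0.099  0.008]
 [ 0.667 -0.105  0.008]
 [ 0.653 -0.193  0.008]
 [ 0.599 -0.19   0.008]]
time_s: 2.15
tool_pos: [0.6236, -0.1459, 0.0084]
tool_rot: [-179.9, -0.0, 90.0]
force: [-6.4, 1.4, 12.9]
grip_width: 0.036
```

```bash
python3 -m handwheel '[[0.036,0,0,0.001,0],[0.036,0,0,0.001,0]]'
```

```text
time_s: 2.35
tool_pos: [0.6238, -0.1461, 0.0084]
tool_rot: [-180.0, -0.0, 90.0]
force: [-8.3, 1.5, 18.0]
grip_width: 0.0362
```

```bash
python3 -m handwheel '[[0.036,0,-0.004,0,0],[0.036,0,-0.01,0,0],[0.036,0,-0.018,0,0],[0.036,0,-0.026,0,0],[0.036,0,-0.03,0,0],[0.036,0,-0.03,0,0]]'
python3 - <<'E'
from h import *
im=read_camera("side");cv2.imwrite("pics/c_side.png",im)
for c in comps(masks(im)["orange"]):
    q=quad(c)
    if q[:,0].min()>290: print(q.tolist(),ray("side",q,.008).round(3).tolist())
print(get_obs()["force"])
E
```

```text
time_s: 2.95
tool_pos: [0.5976, -0.1466, 0.0085]
tool_rot: [179.5, 0.1, 90.0]
force: [1.6, 0.0, 9.3]
grip_width: 0.0359
[[417, 254], [370, 259], [360, 244], [408, 241]] [[0.659, -0.199, 0.008], [0.571, -0.191, 0.008], [0.572, -0.147, 0.008], [0.662, -0.16, 0.008]]
[ 1.12937927 -0.60055178  9.75222576]
```

View pics/c_side.png

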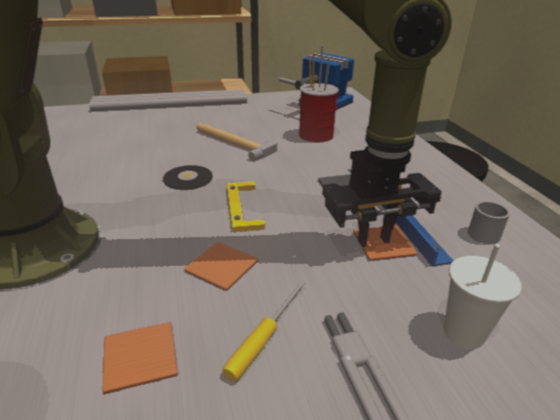

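The fingers slid and the plate stayed put: it is still at 0.572 to 0.66 in the side view, and the press force had dropped to 9 N. I'll lift slightly, return to the middle and press harder.

```bash
python3 -m handwheel '[[0.036,0,0,-0.006,0],[0.036,0,0,-0.01,0],[0.036,0,0.012,-0.01,0],[0.036,0,0.024,-0.01,0],[0.036,0,0.028,-0.01,0],[0.036,0,0.028,-0.008,0],[0.036,0,0.028,-0.004,0],[0.036,0,0.028,-0.001,0],[0.036,0,0.028,0.0,0],[0.036,0,0.028,0.001,0],[0.036,0,0.028,0.001,0]]'
```

```text
time_s: 4.1
tool_pos: [0.6214, -0.1461, 0.0084]
tool_rot: [-180.0, -0.0, 90.0]
force: [-10.1, 2.6, 23.2]
grip_width: 0.036
```

```bash
python3 -m handwheel '[[0.036,0,-0.003,0,0],[0.036,0,-0.004,0.0005,0]]'; python3 -m handwheel '[[0.036,0,-0.003,0.0005,0],[0.036,0,-0.004,0.001,0]]'
```

```text
time_s: 4.3
tool_pos: [0.6213, -0.1461, 0.0085]
tool_rot: [179.6, 0.0, 90.0]
force: [0.5, 1.7, 18.1]
grip_width: 0.0358
time_s: 4.5
tool_pos: [0.6208, -0.1462, 0.0087]
tool_rot: [179.1, 0.1, 90.0]
force: [6.6, 1.4, 16.1]
grip_width: 0.0356
```

```bash
python3 -m handwheel '[[0.036,0,0,0.001,0],[0.036,0,-0.001,0.002,0]]'; python3 -m handwheel '[[0.036,0,-0.003,0.0002,0],[0.036,0,-0.005,0.0005,0]]'
```

```text
time_s: 4.7
tool_pos: [0.6209, -0.1462, 0.0086]
tool_rot: [179.0, 0.1, 90.0]
force: [3.4, 0.3, 27.6]
grip_width: 0.0358
time_s: 4.9
tool_pos: [0.6184, -0.1465, 0.0087]
tool_rot: [178.7, 0.2, 90.0]
force: [8.7, 1.1, 21.6]
grip_width: 0.0359
```

Something is moving now. I'll go a bit further, then check the plate itself.

```bash
python3 -m handwheel '[[0.036,0,-0.004,0,0],[0.036,0,-0.008,0.0,0],[0.036,0,-0.012,0.0,0]]'
cat > p.py <<'E'
from h import *
import sys
o=get_obs();print(o["time_s"],o["tool_pos"].round(4) if hasattr(o["tool_pos"],'round') else o["tool_pos"],np.round(o["force"],1))
for n in sys.argv[2:]:
    p=camera_params(n);im=read_camera(n);cv2.imwrite(f"pics/{sys.argv[1]}_{n}.png",im)
    for c in comps(masks(im)["orange"],60):
        w=ray(n,c.reshape(-1,2),.008,p)
        if .38<w[:,0].mean()<.72 and -.25<w[:,1].mean()<.12 and cv2.contourArea(c)>60:
            q=quad(c);print(n,q.tolist(),ray(n,q,.008,p)[:,:2].round(3).tolist())
E
python3 p.py d side
```

```text
time_s: 5.2
tool_pos: [0.6066, -0.1469, 0.0087]
tool_rot: [178.7, 0.2, 90.0]
force: [9.1, -0.1, 21.7]
grip_width: 0.0361
5.2 [ 0.6066 -0.1469  0.0087] [ 9.1 -0.1 21.7]
side [[411, 255], [361, 261], [355, 243], [396, 237]] [[0.647, -0.199], [0.553, -0.192], [0.564, -0.142], [0.647, -0.143]]
```

```bash
python3 -m handwheel '[[0.036,0,-0.006,0,0],[0.036,0,-0.014,0.0,0],[0.036,0,-0.022,0.0,0],[0.036,0,-0.03,0.0,0]]';  python3 -m handwheel '[[0.036,0,-0.008,0,0],[0.036,0,-0.016,0.0,0],[0.036,0,-0.024,0.0,0],[0.036,0,-0.03,0.0,0]]'; python3 p.py e side scene
```

```text
time_s: 5.65
tool_pos: [0.5769, -0.1473, 0.0087]
tool_rot: [178.7, 0.2, 90.0]
force: [9.7, 0.2, 22.4]
grip_width: 0.036
time_s: 6.05
tool_pos: [0.5472, -0.1476, 0.0087]
tool_rot: [178.6, 0.2, 90.0]
force: [9.7, -0.6, 22.7]
grip_width: 0.036
6.05 [ 0.5472 -0.1476  0.0087] [ 9.7 -0.6 22.7]
side [[379, 261], [329, 267], [326, 249], [371, 240]] [[0.584, -0.2], [0.494, -0.194], [0.506, -0.146], [0.597, -0.141]]
scene [[247, 234], [208, 251], [184, 228], [222, 212]] [[0.508, -0.094], [0.596, -0.099], [0.59, -0.192], [0.5, -0.189]]
```

```bash
python3 -m handwheel '[[0.036,0.004,-0.008,0,0],[0.036,0.01,-0.016,0,0],[0.036,0.018,-0.024,0,0],[0.036,0.028,-0.032,0,0],[0.036,0.038,-0.036,0,0.005]]'; python3 -m handwheel '[[0.036,0.01,-0.003,0,0.002],[0.036,0.02,-0.005,0,0.004],[0.036,0.03,-0.005,0,0.006],[0.036,0.04,-0.005,0,0.008]]';python3 p.py f side scene
```

```text
time_s: 6.65
tool_pos: [0.5098, -0.1141, 0.0086]
tool_rot: [178.8, 0.5, 89.6]
force: [5.5, -9.7, 29.4]
grip_width: 0.0356
time_s: 7.05
tool_pos: [0.5039, -0.0753, 0.0085]
tool_rot: [179.0, 0.5, 89.1]
force: [0.9, -13.4, 34.1]
grip_width: 0.0358
7.05 [ 0.5039 -0.0753  0.0085] [  0.9 -13.4  34.1]
side [[338, 229], [337, 250], [277, 244], [306, 224]] [[0.55, -0.093], [0.524, -0.153], [0.425, -0.11], [0.496, -0.062]]
scene [[284, 244], [234, 254], [222, 225], [259, 219]] [[0.475, -0.022], [0.565, -0.06], [0.527, -0.151], [0.458, -0.118]]
```

```bash
python3 - <<'E'
import cv2
im=cv2.imread("pics/f_scene.png")[120:320,180:420];cv2.imwrite("pics/f_s.png",cv2.resize(im,None,fx=3,fy=3))
E
```

```text
(no output)
```

View pics/f_s.png

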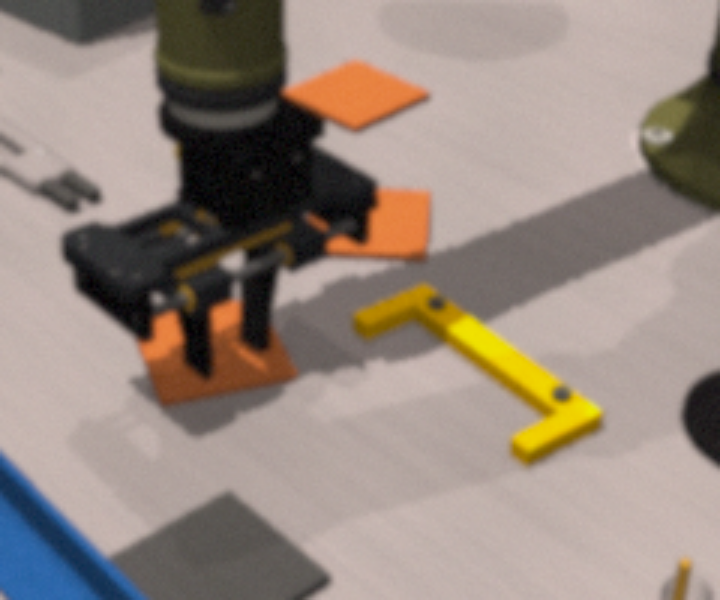

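View pics/f_side.png

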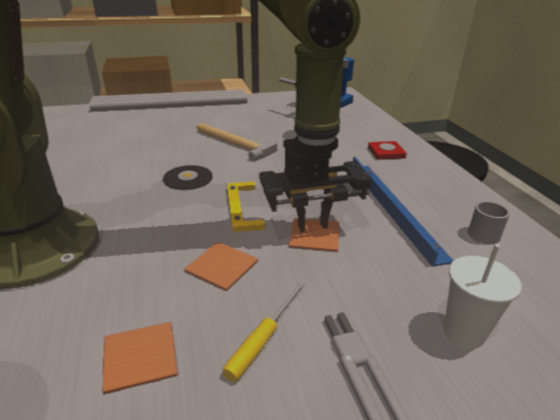

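The plate followed but turned about -20° under the sideways pull, with the near finger carrying most of the load. I'll lift, re-measure and press again evenly.

```bash
python3 -m handwheel '[[0.036,0,0,-0.008,0],[0.036,0,0,-0.02,0],[0.036,0,0.0,-0.04,0],[0.036,0,0,-0.06,0],[0.036,0,0,-0.06,0]]'; python3 p.py g side scene wrist
```

```text
time_s: 7.65
tool_pos: [0.4964, -0.0679, 0.0626]
tool_rot: [179.8, 0.0, 89.3]
force: [0.1, 0.3, -0.3]
grip_width: 0.0361
7.65 [ 0.4964 -0.0679  0.0626] [ 0.1  0.3 -0.3]
side [[337, 250], [288, 245], [292, 223], [337, 220]] [[0.524, -0.153], [0.444, -0.118], [0.471, -0.052], [0.56, -0.063]]
scene [[279, 245], [233, 255], [223, 227], [265, 217]] [[0.484, -0.026], [0.568, -0.059], [0.53, -0.144], [0.445, -0.116]]
wrist [[320, 296], [322, 318], [318, 318], [258, 296]] [[0.525, -0.127], [0.528, -0.147], [0.524, -0.147], [0.476, -0.126]]
wrist [[371, 223], [347, 268], [223, 268], [260, 178]] [[0.562, -0.066], [0.546, -0.103], [0.449, -0.101], [0.481, -0.031]]
```

View pics/g_wrist.png

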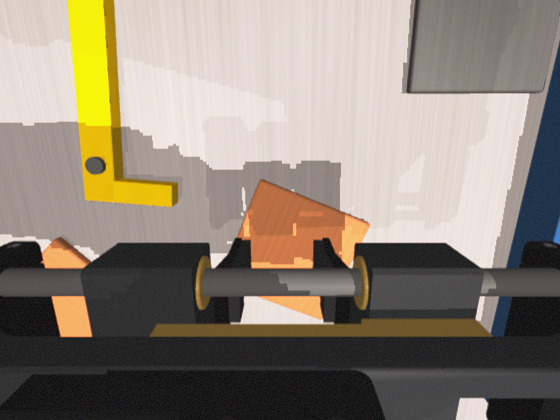

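View pics/g_side.png

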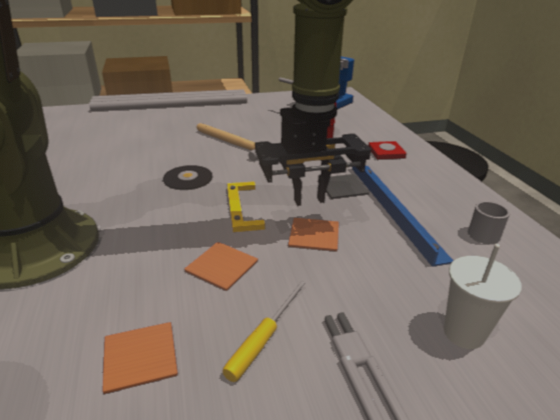

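```bash
python3 -m handwheel '[[0.046,-0.012,0.004,0,0.1],[0.046,-0.024,0.008,0.01,0.2],[0.046,-0.024,0.008,0.025,0.3],[0.046,-0.024,0.008,0.038,0.37],[0.046,-0.024,0.008,0.046,0.37],[0.046,-0.024,0.008,0.051,0.37],[0.046,-0.024,0.008,0.0535,0.37],[0.046,-0.024,0.008,0.055,0.37],[0.046,-0.024,0.008,0.056,0.37],[0.046,-0.024,0.008,0.056,0.37]]'; python3 -c "from cell import *;print(get_obs()['wrist_torque'])"
```

```text
time_s: 8.8
tool_pos: [0.503, -0.092, 0.0083]
tool_rot: [-180.0, 0.0, 68.2]
force: [-11.2, 1.3, 30.3]
grip_width: 0.0457
[0.40141804 2.62939837 0.00528255]
```

```bash
python3 -m handwheel '[[0.046,-0.001,-0.0023,-0.001,0],[0.046,-0.001,-0.0023,-0.001,-0.03],[0.046,-0.001,-0.0023,-0.001,-0.07],[0.046,-0.001,-0.0023,-0.001,-0.11],[0.046,-0.001,-0.0023,-0.001,-0.15],[0.046,-0.001,-0.0023,-0.001,-0.19]]'; python3 p.py i side scene
```

```text
time_s: 9.4
tool_pos: [0.5039, -0.0901, 0.0085]
tool_rot: [179.7, -0.2, 79.2]
force: [0.6, 4.9, 13.3]
grip_width: 0.0463
9.4 [ 0.5039 -0.0901  0.0085] [ 0.6  4.9 13.3]
side [[337, 234], [339, 249], [278, 244], [310, 224]] [[0.543, -0.108], [0.529, -0.152], [0.427, -0.111], [0.504, -0.064]]
scene [[279, 245], [234, 255], [222, 227], [264, 219]] [[0.484, -0.026], [0.566, -0.058], [0.531, -0.145], [0.451, -0.111]]
```

```bash
python3 -m handwheel '[[0.046,0,0,0.0015,0.03],[0.046,0,0,0.002,0.03]]'; python3 -m handwheel '[[0.046,0,0,0,-0.02],[0.046,0,0,0,-0.05],[0.046,0,0,0,-0.08],[0.046,0,0,0,-0.11]]'; python3 p.py j scene
```

```text
time_s: 9.7
tool_pos: [0.5039, -0.091, 0.0083]
tool_rot: [179.7, -0.1, 77.3]
force: [-5.3, 2.9, 31.0]
grip_width: 0.046
time_s: 10.1
tool_pos: [0.5049, -0.0895, 0.0084]
tool_rot: [179.6, -0.2, 83.7]
force: [-1.5, 7.3, 25.9]
grip_width: 0.0458
10.1 [ 0.5049 -0.0895  0.0084] [-1.5  7.3 25.9]
scene [[279, 246], [233, 254], [222, 227], [264, 219]] [[0.486, -0.023], [0.566, -0.061], [0.531, -0.145], [0.451, -0.111]]
```

Twisting in place only slides the fingers on the plate. Pulling in +y from near the plate's robot side turned it clockwise, so pulling from its far side should turn it back. I'll re-press there with the jaws closed.

```bash
python3 -m handwheel '[[0.046,0,0,-0.01,0],[0.02,0,0,-0.02,0],[0.0,0,0,-0.02,0],[0,0,0,-0.02,0]]'
```

```text
time_s: 10.55
tool_pos: [0.5001, -0.0924, 0.0234]
tool_rot: [-180.0, 0.0, 83.5]
force: [0.8, 0.4, -0.1]
grip_width: 0.0289
```

```bash
python3 -m handwheel '[[0,-0.004,0.014,0,0],[0,-0.007,0.028,0,0],[0,-0.007,0.028,0.006,0],[0,-0.007,0.028,0.011,0],[0,-0.007,0.028,0.014,0],[0,-0.007,0.028,0.0155,0],[0,-0.007,0.028,0.0165,0],[0,-0.007,0.028,0.0165,0]]'
```

```text
time_s: 11.35
tool_pos: [0.526, -0.1019, 0.0084]
tool_rot: [-179.8, -0.0, 83.5]
force: [-6.1, 1.3, 14.9]
grip_width: 0.0004
```

```bash
python3 -m handwheel '[[0,0.002,-0.002,0.0015,0],[0,0.006,-0.0025,0.0015,0],[0,0.012,-0.003,0.0015,0],[0,0.018,-0.004,0.0015,0],[0,0.025,-0.005,0.0015,0]]';  python3 -m handwheel '[[0,0.007,-0.001,0,0],[0,0.014,-0.0015,0,0]]'; python3 p.py k scene
```

```text
time_s: 11.85
tool_pos: [0.528, -0.0804, 0.0084]
tool_rot: [179.6, 0.2, 83.4]
force: [0.0, -6.2, 13.6]
grip_width: 0.0006
time_s: 12.05
tool_pos: [0.5279, -0.0661, 0.0084]
tool_rot: [179.6, 0.2, 83.4]
force: [0.5, -6.6, 13.8]
grip_width: 0.0004
12.05 [ 0.5279 -0.0661  0.0084] [ 0.5 -6.6 13.8]
scene [[288, 245], [248, 262], [223, 237], [262, 221]] [[0.471, -0.015], [0.559, -0.025], [0.549, -0.117], [0.458, -0.109]]
```

The far-side pull brought the plate back to about -6° yaw, close to the jig's -5°. Next I'll press ahead of its centre so that it trails straight, and tow it in +y.

```bash
python3 -m handwheel '[[0,0,0,-0.009,0],[0,0.004,-0.012,-0.01,0],[0,0.009,-0.025,-0.01,0],[0,0.009,-0.025,-0.008,0],[0,0.009,-0.025,-0.003,0],[0,0.009,-0.025,0,0],[0,0.009,-0.025,0.0005,0],[0,0.009,-0.025,0.0005,0]]'
```

```text
time_s: 12.9
tool_pos: [0.5015, -0.0507, 0.0083]
tool_rot: [-179.9, -0.0, 83.5]
force: [-11.9, 2.5, 32.1]
grip_width: 0.0003
```

```bash
python3 -m handwheel '[[0,0.002,-0.002,-0.0018,0],[0,0.007,-0.003,-0.0018,0],[0,0.014,-0.0045,-0.0018,0],[0,0.022,-0.006,-0.0018,0],[0,0.03,-0.008,-0.0018,0],[0,0.038,-0.01,-0.0018,0]]';  python3 p.py l scene
```

```text
time_s: 13.5
tool_pos: [0.4984, -0.014, 0.0081]
tool_rot: [179.7, 0.1, 83.4]
force: [1.4, -0.6, 1.8]
grip_width: 0.0001
13.5 [ 0.4984 -0.014   0.0081] [ 1.4 -0.6  1.8]
scene [[270, 253], [248, 262], [220, 234], [270, 233]] [[0.513, -0.018], [0.559, -0.025], [0.548, -0.129], [0.472, -0.066]]
scene [[264, 228], [255, 234], [247, 234], [257, 221]] [[0.471, -0.087], [0.497, -0.083], [0.508, -0.094], [0.466, -0.115]]
```

```bash
python3 -m handwheel '[[0,0,0,-0.009,0],[0,-0.018,0.005,-0.009,0],[0,-0.036,0.01,-0.009,0],[0,-0.036,0.01,-0.007,0],[0,-0.036,0.01,-0.002,0],[0,-0.036,0.01,0,0],[0,-0.036,0.01,0.001,0],[0,-0.036,0.01,0.001,0]]'; python3 p.py m scene
```

```text
time_s: 14.35
tool_pos: [0.5019, -0.0491, 0.0083]
tool_rot: [-180.0, 0.1, 83.6]
force: [-7.1, -1.7, 22.6]
grip_width: 0.0005
14.35 [ 0.5019 -0.0491  0.0083] [-7.1 -1.7 22.6]
scene [[288, 245], [249, 262], [223, 237], [262, 222]] [[0.471, -0.015], [0.558, -0.024], [0.549, -0.117], [0.461, -0.106]]
```

Plate unmoved. I'll drag again, holding the press force this time.

```bash
python3 -m handwheel '[[0,0.002,-0.001,0.0002,0],[0,0.006,-0.002,0.0004,0],[0,0.012,-0.003,0.0004,0]]'; python3 -m handwheel '[[0,0.008,-0.0015,0,0],[0,0.016,-0.003,0,0]]';  python3 p.py n scene
```

```text
time_s: 14.7
tool_pos: [0.5033, -0.0396, 0.0084]
tool_rot: [179.6, 0.2, 83.5]
force: [0.4, -7.8, 14.2]
grip_width: 0.0007
time_s: 14.9
tool_pos: [0.5026, -0.0226, 0.0084]
tool_rot: [179.6, 0.1, 83.5]
force: [0.2, -6.2, 13.8]
grip_width: 0.0003
14.9 [ 0.5026 -0.0226  0.0084] [ 0.2 -6.2 13.8]
scene [[296, 251], [257, 269], [231, 243], [271, 226]] [[0.472, 0.009], [0.559, 0.001], [0.549, -0.091], [0.456, -0.083]]
```

```bash
python3 -m handwheel '[[0,0.008,-0.0015,0.0002,0],[0,0.016,-0.003,0.0004,0],[0,0.024,-0.005,0.0005,0],[0,0.032,-0.0065,0.0005,0]]'; python3 -m handwheel '[[0,0.008,-0.0015,0,0],[0,0.016,-0.003,0,0],[0,0.024,-0.005,0,0]]';  python3 p.py o scene
```

```text
time_s: 15.35
tool_pos: [0.5004, 0.01, 0.0084]
tool_rot: [179.5, 0.1, 83.5]
force: [0.9, -7.6, 17.6]
grip_width: 0.0005
time_s: 15.65
tool_pos: [0.4982, 0.0346, 0.0084]
tool_rot: [179.5, 0.1, 83.5]
force: [0.8, -8.1, 16.8]
grip_width: 0.0004
15.65 [0.4982 0.0346 0.0084] [ 0.8 -8.1 16.8]
scene [[320, 266], [279, 284], [251, 256], [296, 242]] [[0.469, 0.069], [0.555, 0.057], [0.544, -0.035], [0.454, -0.011]]
```

```bash
python3 -m handwheel '[[0,0.008,0,0,0],[0,0.016,0,0,0],[0,0.016,0,-0.008,0],[0,0.016,0,-0.025,0],[0,0.016,0,-0.05,0],[0,0.016,0,-0.05,0]]';  python3 p.py q scene side wrist
```

```text
time_s: 16.3
tool_pos: [0.4974, 0.0537, 0.0574]
tool_rot: [179.7, -0.1, 83.6]
force: [0.8, 0.6, -0.6]
grip_width: 0.0006
16.3 [0.4974 0.0537 0.0574] [ 0.8  0.6 -0.6]
scene [[327, 271], [285, 289], [257, 261], [298, 244]] [[0.469, 0.087], [0.556, 0.073], [0.545, -0.016], [0.455, -0.004]]
side [[312, 190], [320, 211], [277, 213], [274, 190]] [[0.55, 0.061], [0.538, -0.024], [0.451, -0.011], [0.469, 0.081]]
wrist [[358, 199], [355, 242], [236, 283], [234, 196]] [[0.553, 0.069], [0.549, 0.037], [0.456, 0.013], [0.465, 0.081]]
```

View pics/q_wrist.png

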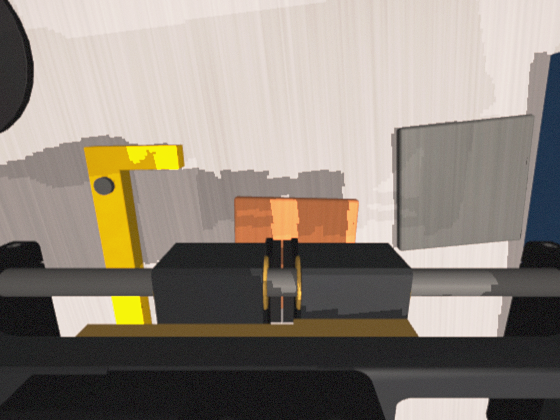

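View pics/q_scene.png

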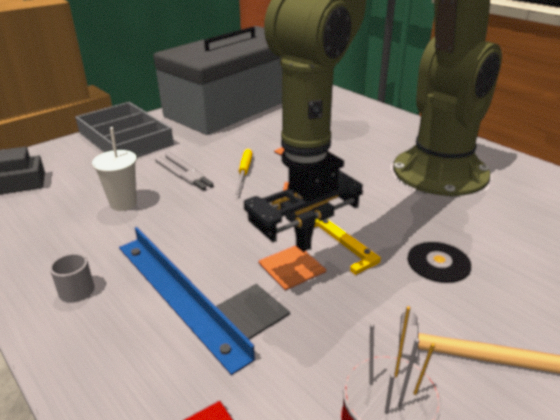

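```bash
python3 -m handwheel '[[0,-0.009,-0.009,0.01,0],[0,-0.018,-0.017,0.03,0],[0,-0.018,-0.017,0.041,0],[0,-0.018,-0.017,0.046,0],[0,-0.018,-0.017,0.049,0],[0,-0.018,-0.017,0.0505,0],[0,-0.018,-0.017,0.051,0],[0,-0.018,-0.017,0.051,0]]'
```

```text
time_s: 17.25
tool_pos: [0.4775, 0.0367, 0.0082]
tool_rot: [-179.9, 0.0, 83.5]
force: [-14.1, -2.1, 38.5]
grip_width: 0.0006
```

```bash
python3 -m handwheel '[[0,0,-0.002,-0.0007,0],[0,0,-0.005,-0.0007,0],[0,0,-0.009,-0.0007,0]]'; python3 -m handwheel '[[0,0,-0.006,0,0],[0,0,-0.012,0.0,0]]';  python3 p.py r scene
```

```text
time_s: 17.55
tool_pos: [0.4749, 0.0376, 0.0084]
tool_rot: [179.2, -0.1, 83.5]
force: [5.2, -2.6, 11.7]
grip_width: 0.0003
time_s: 17.75
tool_pos: [0.4631, 0.0395, 0.0083]
tool_rot: [179.2, -0.1, 83.5]
force: [5.5, -1.4, 11.0]
grip_width: 0.0004
17.75 [0.4631 0.0395 0.0083] [ 5.5 -1.4 11. ]
scene [[326, 271], [283, 291], [256, 262], [296, 245]] [[0.471, 0.086], [0.562, 0.075], [0.548, -0.015], [0.46, -0.005]]
```

```bash
python3 -m handwheel '[[0,0,0,-0.008,0],[0,-0.001,0.01,-0.009,0],[0,-0.003,0.023,-0.009,0],[0,-0.003,0.023,-0.006,0],[0,-0.003,0.023,-0.001,0],[0,-0.003,0.023,0.0,0],[0,-0.003,0.02,0.0004,0],[0,-0.003,0.018,0.001,0],[0,-0.003,0.018,0.001,0]]'
```

```text
time_s: 18.7
tool_pos: [0.4797, 0.0328, 0.0083]
tool_rot: [179.3, -0.0, 83.5]
force: [-0.3, -3.2, 26.3]
grip_width: 0.0005
```

Fx is about neutral at 26 N, so I'll drag in small steps.

```bash
python3 -m handwheel '[[0,0,-0.003,0.0003,0],[0,0,-0.006,0.0006,0]]'; python3 -m handwheel '[[0,0,-0.005,0.0002,0],[0,0,-0.01,0.0002,0]]';  python3 p.py s scene
```

```text
time_s: 18.9
tool_pos: [0.4773, 0.0338, 0.0083]
tool_rot: [178.9, -0.1, 83.5]
force: [9.0, -2.5, 21.0]
grip_width: 0.0004
time_s: 19.1
tool_pos: [0.4679, 0.0357, 0.0083]
tool_rot: [178.9, -0.2, 83.5]
force: [8.8, -2.0, 19.8]
grip_width: 0.0005
19.1 [0.4679 0.0357 0.0083] [ 8.8 -2.  19.8]
scene [[333, 269], [289, 288], [261, 259], [299, 245]] [[0.458, 0.09], [0.549, 0.076], [0.536, -0.016], [0.456, -0.001]]
```

```bash
python3 -m handwheel '[[0,0,-0.007,0.0002,0],[0,0,-0.014,0.0003,0],[0,0,-0.021,0.0003,0]]'; python3 -m handwheel '[[0,0,-0.006,0.0002,0],[0,0,-0.012,0.0002,0]]';  python3 p.py t scene side
```

```text
time_s: 19.45
tool_pos: [0.4476, 0.0385, 0.0083]
tool_rot: [178.8, -0.2, 83.5]
force: [9.4, -1.0, 21.8]
grip_width: 0.0006
time_s: 19.65
tool_pos: [0.4362, 0.04, 0.0083]
tool_rot: [178.7, -0.3, 83.5]
force: [10.3, -1.4, 22.3]
grip_width: 0.001
19.65 [0.4362 0.04   0.0083] [10.3 -1.4 22.3]
scene [[346, 263], [304, 281], [276, 253], [314, 238]] [[0.428, 0.094], [0.518, 0.08], [0.504, -0.011], [0.419, 0.002]]
side [[300, 212], [247, 214], [270, 195], [293, 189]] [[0.498, -0.018], [0.392, -0.0], [0.455, 0.062], [0.511, 0.075]]
```

```bash
python3 -m handwheel '[[0,0,0,-0.008,0],[0,0.002,0.012,-0.011,0],[0,0.004,0.025,-0.011,0],[0,0.006,0.042,-0.011,0],[0,0.006,0.042,-0.007,0],[0,0.006,0.042,-0.003,0],[0,0.006,0.041,-0.0015,0],[0,0.006,0.039,-0.001,0],[0,0.006,0.038,-0.0005,0]]'; python3 p.py u scene
```

```text
time_s: 20.65
tool_pos: [0.4692, 0.0406, 0.0082]
tool_rot: [179.4, -0.1, 83.5]
force: [-2.0, -3.7, 37.5]
grip_width: 0.0006
20.65 [0.4692 0.0406 0.0082] [-2.  -3.7 37.5]
scene [[346, 263], [305, 281], [276, 254], [315, 238]] [[0.428, 0.094], [0.517, 0.081], [0.506, -0.009], [0.418, 0.003]]
```

```bash
python3 -m handwheel '[[0,0,-0.002,-0.0007,0],[0,0,-0.005,-0.0007,0],[0,0,-0.01,-0.0007,0]]'; python3 -m handwheel '[[0,0,-0.005,0.0002,0],[0,0,-0.01,0.0003,0]]';  python3 p.py v scene
```

```text
time_s: 21.0
tool_pos: [0.4626, 0.0421, 0.0083]
tool_rot: [179.0, -0.2, 83.5]
force: [8.8, -1.1, 19.4]
grip_width: 0.0002
time_s: 21.2
tool_pos: [0.4531, 0.0436, 0.0083]
tool_rot: [178.9, -0.2, 83.5]
force: [8.8, -1.6, 20.1]
grip_width: 0.0006
21.2 [0.4531 0.0436 0.0083] [ 8.8 -1.6 20.1]
scene [[353, 260], [313, 278], [284, 250], [323, 235]] [[0.412, 0.097], [0.501, 0.084], [0.487, -0.008], [0.399, 0.007]]
```

```bash
python3 -m handwheel '[[0,0,-0.004,0.0001,0],[0,0,-0.008,0.0002,0]]'; python3 -m handwheel '[[0,0,-0.003,0.0001,0],[0,0,-0.006,0.0002,0]]';  python3 p.py w scene
```

```text
time_s: 21.45
tool_pos: [0.4456, 0.0447, 0.0083]
tool_rot: [178.9, -0.2, 83.5]
force: [8.9, -0.9, 21.8]
grip_width: 0.0005
time_s: 21.65
tool_pos: [0.44, 0.0455, 0.0083]
tool_rot: [178.8, -0.2, 83.5]
force: [9.3, -0.8, 22.3]
grip_width: 0.0007
21.65 [0.44   0.0455 0.0083] [ 9.3 -0.8 22.3]
scene [[359, 257], [319, 275], [289, 248], [329, 233]] [[0.398, 0.098], [0.488, 0.085], [0.476, -0.006], [0.386, 0.01]]
```

```bash
python3 - <<'E'
import cv2
im=cv2.imread("pics/w_scene.png")[180:300,270:410];cv2.imwrite("pics/w_s.png",cv2.resize(im,None,fx=5,fy=5,interpolation=2))
E
python3 -m handwheel '[[0,0,-0.003,0.0001,0],[0,0,-0.005,0.0002,0]]'
```

```text
time_s: 21.9
tool_pos: [0.4359, 0.0459, 0.0083]
tool_rot: [178.7, -0.2, 83.5]
force: [10.7, -1.6, 21.1]
grip_width: 0.0005
```

View pics/w_s.png

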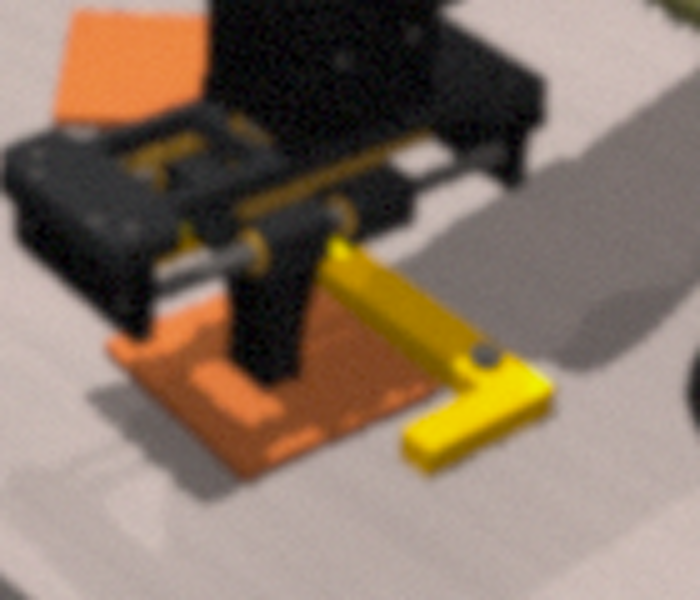

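```bash
python3 -m handwheel '[[0,0,-0.002,0.0003,0],[0,0,-0.004,0.0005,0]]'; python3 p.py x scene side; python3 - <<'E'
import cv2
im=cv2.imread("pics/x_scene.png")[180:300,270:410];cv2.imwrite("pics/x_s.png",cv2.resize(im,None,fx=5,fy=5,interpolation=2))
im=cv2.imread("pics/x_side.png")[150:260,190:330];cv2.imwrite("pics/x_d.png",cv2.resize(im,None,fx=5,fy=5,interpolation=2))
E
```

```text
time_s: 22.1
tool_pos: [0.433, 0.0462, 0.0083]
tool_rot: [178.6, -0.3, 83.5]
force: [11.5, -2.6, 23.6]
grip_width: 0.0005
22.1 [0.433  0.0462 0.0083] [11.5 -2.6 23.6]
scene [[359, 257], [320, 275], [290, 248], [330, 233]] [[0.398, 0.098], [0.486, 0.087], [0.475, -0.005], [0.384, 0.011]]
side [[292, 212], [242, 215], [242, 204], [270, 192]] [[0.482, -0.014], [0.382, -0.001], [0.389, 0.04], [0.458, 0.074]]
```

View pics/x_s.png

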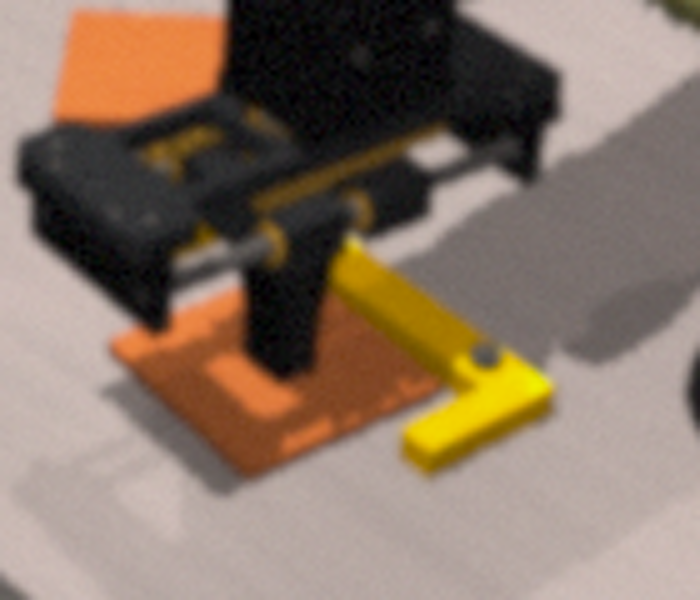

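View pics/x_d.png

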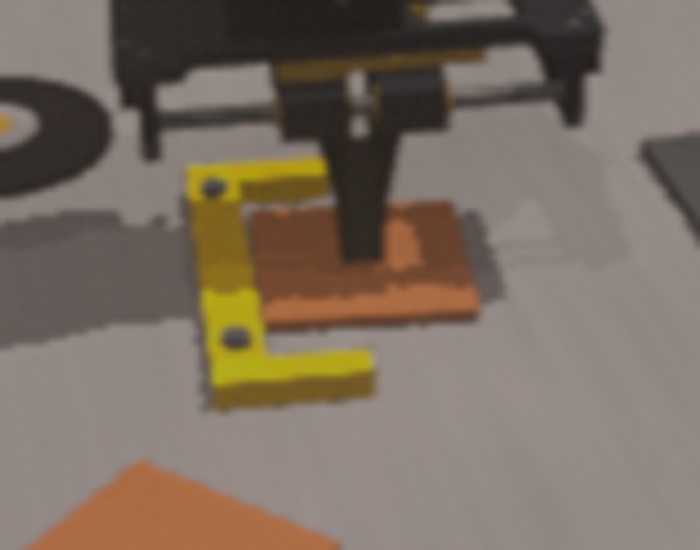

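The right near corner touches the bar. The left side still has a small gap of about 2°. I'll re-press on the left part and pull to close it.

```bash
python3 -m handwheel '[[0,0,0,-0.009,0],[0,0.01,0.008,-0.012,0],[0,0.02,0.018,-0.012,0],[0,0.024,0.024,-0.012,0],[0,0.024,0.024,-0.008,0],[0,0.024,0.024,-0.004,0],[0,0.024,0.023,-0.0025,0],[0,0.024,0.021,-0.002,0],[0,0.024,0.019,-0.0015,0]]'; python3 p.py y scene
```

```text
time_s: 23.1
tool_pos: [0.4473, 0.0677, 0.0083]
tool_rot: [179.5, -0.1, 83.5]
force: [-0.8, -2.8, 30.9]
grip_width: 0.0001
23.1 [0.4473 0.0677 0.0083] [-0.8 -2.8 30.9]
scene [[359, 257], [320, 275], [287, 247], [341, 242]] [[0.398, 0.098], [0.486, 0.087], [0.477, -0.011], [0.389, 0.045]]
```

```bash
python3 -m handwheel '[[0,0,-0.003,-0.0003,0],[0,0,-0.006,-0.0003,0]]'; python3 -m handwheel '[[0,0,-0.002,0.0001,0],[0,0,-0.004,0.0002,0]]'; python3 p.py z scene; python3 -m handwheel '[[0,0,-0.002,0.0001,0],[0,0,-0.004,0.0002,0]]'; python3 p.py za scene
```

```text
time_s: 23.35
tool_pos: [0.4446, 0.0684, 0.0083]
tool_rot: [179.1, -0.2, 83.5]
force: [9.3, -0.9, 16.0]
grip_width: 0.0005
time_s: 23.55
tool_pos: [0.4413, 0.0689, 0.0083]
tool_rot: [179.0, -0.2, 83.5]
force: [9.7, -2.0, 17.2]
grip_width: 0.0002
23.55 [0.4413 0.0689 0.0083] [ 9.7 -2.  17.2]
scene [[360, 256], [323, 275], [288, 248], [338, 239]] [[0.394, 0.097], [0.482, 0.09], [0.478, -0.008], [0.387, 0.035]]
time_s: 23.8
tool_pos: [0.4378, 0.0693, 0.0083]
tool_rot: [178.9, -0.2, 83.5]
force: [9.5, -1.4, 18.3]
grip_width: 0.0005
23.8 [0.4378 0.0693 0.0083] [ 9.5 -1.4 18.3]
scene [[360, 256], [322, 274], [288, 248], [337, 238]] [[0.394, 0.097], [0.482, 0.087], [0.478, -0.008], [0.386, 0.031]]
```

```bash
python3 -m handwheel '[[0,0,0,-0.01,0],[0,0,0.015,-0.04,0],[0,0,0.045,-0.08,0],[0,0,0.09,-0.12,0],[0,-0.03,0.14,-0.15,0],[0,-0.06,0.18,-0.16,0],[0,-0.09,0.2,-0.17,0],[0,-0.09,0.2,-0.17,0]]'; python3 p.py zb scene side wrist; python3 - <<'E'
import cv2
im=cv2.imread("pics/zb_scene.png")[180:300,270:410];cv2.imwrite("pics/zb_s.png",cv2.resize(im,None,fx=5,fy=5,interpolation=2))
im=cv2.imread("pics/zb_side.png")[150:260,190:330];cv2.imwrite("pics/zb_d.png",cv2.resize(im,None,fx=5,fy=5,interpolation=2))
E
```

```text
time_s: 24.65
tool_pos: [0.6185, -0.0498, 0.1736]
tool_rot: [180.0, 0.2, 83.1]
force: [0.1, -1.7, -0.7]
grip_width: 0.0001
24.65 [ 0.6185 -0.0498  0.1736] [ 0.1 -1.7 -0.7]
scene [[361, 255], [321, 275], [291, 249], [327, 231]] [[0.39, 0.097], [0.485, 0.088], [0.475, -0.002], [0.384, 0.002]]
side [[285, 211], [242, 214], [239, 192], [278, 190]] [[0.469, -0.007], [0.382, 0.002], [0.392, 0.09], [0.477, 0.079]]
wrist [[146, 173], [63, 176], [45, 88], [134, 86]] [[0.473, -0.005], [0.382, 0.002], [0.392, 0.091], [0.482, 0.083]]
```

View pics/zb_s.png

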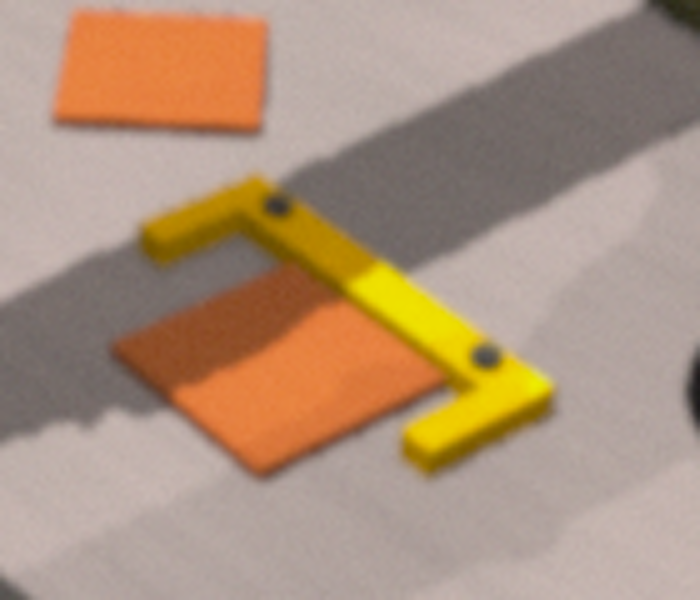

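View pics/zb_d.png

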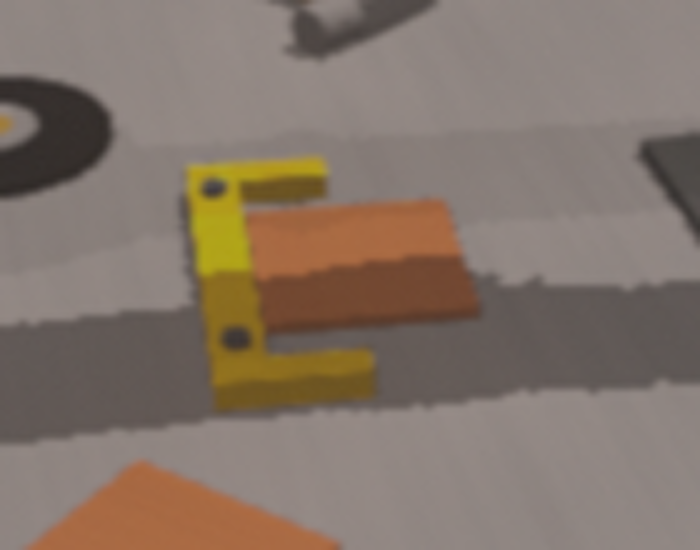

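View pics/zb_wrist.png

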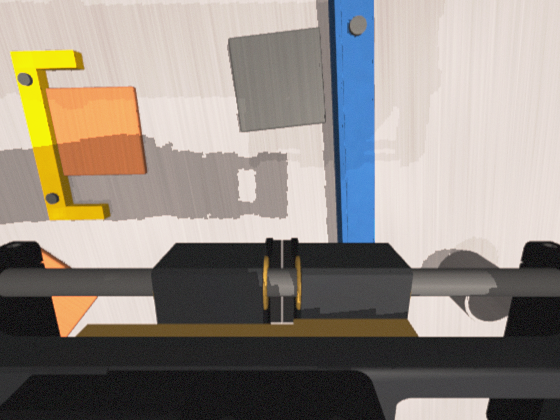

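```bash
python3 - <<'E'
from h import *
im=cv2.imread("pics/zb_wrist.png")
cv2.imwrite("pics/zb_w.png",cv2.resize(im[40:230,0:170],None,fx=3.1,fy=3.1,interpolation=2))
print("steel now",ray("wrist",[[229,39],[318,28],[325,122],[241,131]],.008).round(3)[:,:2].tolist())
for n in("a_scene","zb_scene","a_side","zb_side"):
    g=cv2.imread(f"pics/{n}.png"); print(n)
a=cv2.imread("pics/a_side.png")[160:210,300:380];b=cv2.imread("pics/zb_side.png")[160:210,300:380]
cv2.imwrite("pics/steel.png",cv2.resize(np.hstack([a,b]),None,fx=4,fy=4))
# gap profile along bar normal: sample HSV across the near edge at several points
h=cv2.cvtColor(im,cv2.COLOR_BGR2HSV)
for r in (95,105,115,125,135,145,155,165,172):
    row=h[r,25:85]; y=(row[:,0]>21)&(row[:,1]>120); o=(row[:,0]<18)&(row[:,1]>110)
    print(r,"last yellow",25+np.where(y)[0].max(),"first orange",25+np.where(o)[0].min())
E
```

```text
steel now [[0.583, 0.116], [0.669, 0.115], [0.669, 0.028], [0.581, 0.029]]
a_scene
zb_scene
a_side
zb_side
95 last yellow 45 first orange 47
105 last yellow 47 first orange 49
115 last yellow 49 first orange 51
125 last yellow 51 first orange 53
135 last yellow 54 first orange 55
145 last yellow 56 first orange 57
155 last yellow 58 first orange 60
165 last yellow 60 first orange 62
172 last yellow 62 first orange 63
```

View pics/zb_w.png

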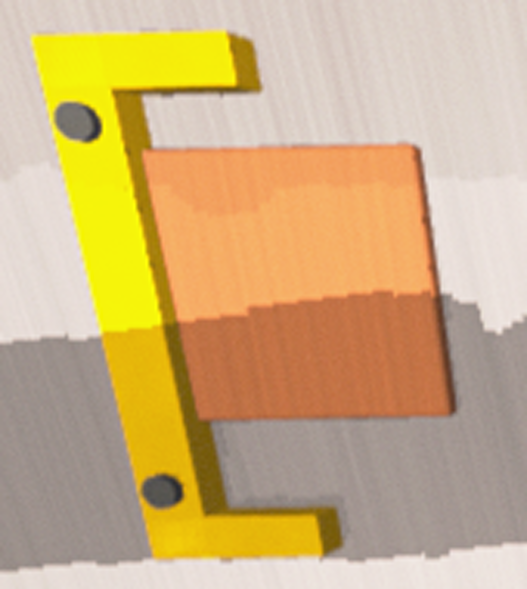

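View pics/steel.png

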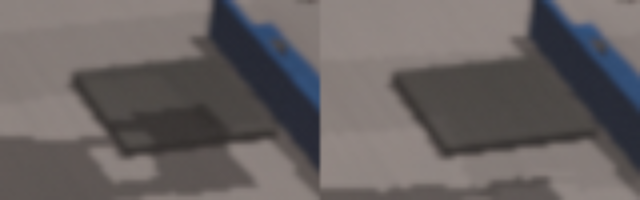

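```bash
python3 -c "
from cell import *
print(get_obs()['force']);print(sign_off())"
```

```text
[0.24154573 0.41361594 0.25778181]
the job is handed in; nothing more can be done
None
```

The copper plate is in the yellow jig, flat on the table, with its near edge against the stop bar between the two lugs. I handed the job in at about 24.7 s of the 42 s allowed. It was the plate by the fence, 0.635 m from the base at the start; the two look-alikes were about 0.35 m away.

**What went wrong on the way:**
- The fingers slid on the plate several times when the press fell below about 14 N.
- The first sideways pull turned the plate by about 20°. I turned it back by pulling from its far side.
- The near right corner met the bar first, so I pressed on the left part to close a gap of about 2°.
- The press force reached about 38 N at its highest, above the 10 to 25 N suggested but below the 120 N wrist limit.

**Last checks:**
- **Flush:** in the wrist picture, yellow meets copper along the whole near edge, with at most one blank pixel (about 1.5 mm) between them. The plate centre measures about (0.432, 0.043), against an expected (0.435, 0.037). That is about 6 mm sideways of centre, clear of both lugs.
- **Angle:** the cameras put the plate's yaw between about -4° and -7°, against about -5° for the bar, so they agree only to a degree or two.
- **Steel plate:** its corners are where they started to within about 3 mm, which is the camera error.
- **Robot:** the arm is clear at 0.17 m height with no contact force.

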